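Fit the drive gear, shut the gear case and hasp it

ROBOT

A 7-joint arm with a two-finger parallel gripper is mounted at the origin on the work surface. World frame = base frame: x ahead of the robot, y to its left, z up, the work surface at z = 0. Lengths are in m, angles in degrees, forces in N, time in s.
With the tool pointing down it reaches from about 0.35 to 0.9 m from the base axis. Payload 7.2 kg.
Tool frame: the origin (TCP) lies at the very end of the fingers, on their centre line; the grasp point (between the pads) lies 19 mm behind it; z points along the fingers, y is the line along which they close (so a half turn about z gives the same grasp; the last joint's range is limited). The gripper opens to 85 mm and grips with 20 to 120 N. Pads are 22 mm wide; open, the fingers measure 114 mm over their backs; the gripper's body (76 mm by 85 mm) begins 54 mm behind the grasp point. The pads swing forward as they close: fully open they stand 13 mm farther back than shut.
Start: joints at [-73.121, 23.554, -0.728, 91.456, 0.321, 64.991, -4.71], TCP at [0.222, 0.584, 0.231] pointing down, gripper open.
Joint ranges: [-169.25, 169.25], [-16.82, 113.86], [-84.01, 82.57], [7.8, 145.47], [-59.2, 239.2], [7.22, 106.19], [-163.78, 163.78]. Speed limits (degrees/s): [136.94, 136.94, 172.46, 172.46, 180, 180, 180].

INTERFACE

Orientations are given as [roll, pitch, yaw] about the fixed x, y, z axes, in that order (R = Rz(yaw) Ry(pitch) Rx(roll)).
In Python, from plant import robot gives the robot as it stands. The module is installed in compiled form; this text tells all that it offers.
- The arm moves only by the tool send_rows, never from a script. Its argument "rows" is a list of rows, each a list of 6 numbers: the shift along the world's x, y, z in m, then the turn, a rotation vector about the world's x, y, z in rad. A call has exactly 5 rows; each row shifts and turns the commanded pose from where the row before left it; what a row does not reach is not made up. A row lasts 1/10 s, in which the tool goes at most 50 mm and 8.59 degrees, less where a joint would pass 70% of its speed; a pose out of reach is approached as far as the arm can. A call is refused whole if a number of a shift passes 0.05 or a number of a turn 0.15, either way. A call with a gripper value outside its range is refused whole. "jaw" is the closure, from 0 (fully open) to 1 (shut), set as the call begins (left out, the last holds). The fingers move at their own pace and stop on an object; the grip force is fixed at half the most. Time passes only in rows, so rows that do not move let the fingers close, or fill a call up. It gives the time, the measured TCP pose, the force, the opening and the grip force at its end, in the units of the state.
- robot.state(): the state, without advancing time (a new reading comes with each control period).
- robot.camera(name): name is "scene" or "side" or "wrist"; returns a dict with "color" (420x560x3 uint8, blue, green, red), "depth" (420x560 float32, m along the optical axis (not along the pixel's ray), 0 where there is no reading), "mtx" (3x3 intrinsics, pixels), "origin" and "attitude" of the camera in the world. Camera axes: x right, y down, z forward; pixel columns grow to the right and rows downward; lengths in m; the calibration is good to about 2 mm. A picture is of the moment at which its call begins.
- robot.sign_off(): hands the job in; it is judged then, once.
The state is a dict: "t": time; "qpos": joint angles; "dq": joint speeds; "tau": joint torques, N m; "ee_pos": TCP position; "tcp_rot": TCP orientation; "wrist_force": force on the tool from outside, world axes, zero at the start; "wrist_torque": the same for the moment, N m; "gripper_width": finger opening in m; "grip_force": force on a finger pad.
Only numpy, scipy, OpenCV 4.12 (cv2) and the standard library are available. Lean on these libraries where they do the work, as an engineer would, in place of code of your own. Each camera call takes 0.05 s, during which the arm holds its last target. There are 200 camera calls.

TASK

Put the loose toothed gear over the bare upright shaft in the open gear case, turning it to and fro until its teeth drop into mesh with the fixed pinion and it sits fully down on the shaft's shoulder. Then swing the lid fully shut, and after that swing the slotted hasp over until it lies flat on the lid with the staple through its slot. Leave the pulley, the cup brush and the oil can standing where they are.

Things in the scene. Friction and masses are not known exactly. Their poses are not given: they have to be found in the camera images.
- gear_mid (a point): Centre (25 mm above the underside) of the loose steel gear lying flat, hub up, 0.32 kg, 50 mm high: below, a disc 14 mm thick with 12 straight teeth, 68 mm over the tips (teeth 5 mm wide, root circle 52 mm); above, a smooth round hub 26 mm in diameter, 36 mm high, to grip. 16 mm bore right through. z up; one tooth points along x. The only loose thing with teeth.
- shaft (a point): On the axis of the case's bare upright shaft (13 mm in diameter, tapered tip 38 mm above this point), at the top of its 26 mm shoulder, where the gear's underside comes to rest, 12 mm above the bench. x: along the case, from the shaft to the pinion; y: to the lid's hinge; z up.
- case: Fixed gear case: a grey open-topped box, 190 mm along x, 160 mm along y, 66 mm high, walls 6 mm. Origin in the middle of its underside, on the bench; the shaft stands 30 mm from it along -x. A motor 96 mm in diameter (top 98 mm above the bench) with a brush wheel lies at its +x end, 150 mm long with the wheel.
- pinion: Fixed steel pinion in the case; it does not turn. Origin on its axis on the case's floor, 6 mm above the bench, 51 mm from the shaft along the case's x. 8 straight teeth (5 mm wide), 48 mm over the tips, root circle 33 mm, from 4 to 22 mm above the origin: the gear is 22 mm down over the shaft's tip when it reaches them. z up; one tooth points along x.
- lid_hinge (a point): Middle of the lid's hinge line, fixed on the case, 68 mm above the bench on the +y wall; axes as those of the shaft point, the hinge line runs along x, and the case lies towards -y.
- lid (a joint): Angle of the aluminium lid, rad: 0 shut, 1.57 upright, more leaning outwards. 190 mm along its hinge, 160 mm from hinge to free edge, 4 mm thick, 0.3 kg. A stiff hinge (0.33 Nm) holds it at any angle. A steel staple (loop 27 mm long, 17.5 mm high, bar 5 mm) stands on the middle of its outer face, 128 mm from the hinge.
- hasp_hinge (a point): Middle of the hasp's hinge line, fixed on the case, 73 mm above the bench on the -y wall, opposite the lid hinge; axes as those of the shaft point, the hinge line runs along x, and the case lies towards +y.
- hasp (a joint): Angle of the steel hasp, rad: 0 closed, flat on the shut lid; 1.57 upright; more leaning outwards. A strap 36 mm wide, 90 mm long from its hinge, 4 mm thick, its slot 12 mm wide, 20 to 50 mm from the hinge; the shut lid's staple stands 35 mm from the hinge. A stiff hinge (0.06 Nm) holds it at any angle.
- pulley: Bystander: loose aluminium belt pulley lying flat, 70 mm in diameter, no teeth, with a hub, 46 mm high in all. Origin in the middle of its underside.
- brush: Bystander: loose wire cup brush, bristles down, 73 mm in diameter, 48 mm high. Origin in the middle of its underside.
- can: Bystander: loose oil can, upright, 64 mm in diameter, 140 mm high to its spout's tip. Origin in the middle of its underside.
Mind the look-alikes: they are no part of the job. Leave any blue or green look-alike of the part that bears gear_mid alone.

How it is judged (in metres and radians):
On the way, in this order (a step that is already met when the one before it is completed fails the run):
1. the gear sits down on the shaft's shoulder, in mesh with the pinion, with the lid still open (horizontal distance between gear_mid and shaft below 0.004 m and z of gear_mid in the frame of shaft between 0.022 and 0.0285 m and angle between gear_mid's own z axis and vertical below 0.07 rad and value of joint lid above 0.5 rad), for 0.2 s.
2. then the lid is shut over the gear (horizontal distance between gear_mid and shaft below 0.004 m and z of gear_mid in the frame of shaft between 0.022 and 0.0285 m and angle between gear_mid's own z axis and vertical below 0.07 rad and value of joint lid below 0.04 rad), for 0.2 s.
3. then the hasp is swung over the staple, down on the shut lid (value of joint lid below 0.04 rad and value of joint hasp below 0.06 rad), for 0.2 s.
At the end, for the whole second after the job is handed in: The gear stands on the shaft, its axis within 4 mm of the shaft's, its underside within 3.5 mm of the shoulder, tilted less than 0.07 rad, at rest; the lid is shut (below 0.04 rad) and the hasp lies closed over the staple (below 0.06 rad) (all of step 3 and horizontal distance between gear_mid and shaft below 0.004 m and z of gear_mid in the frame of shaft between 0.022 and 0.0285 m and angle between gear_mid's own z axis and vertical below 0.07 rad and linear speed of gear below 0.02 m/s); the robot touches nothing.
It fails at once if the pulley is shifted by more than 30 mm (distance of pulley from where it was at the start of the episode above 0.03 m).
It fails at once if the cup brush is shifted by more than 30 mm (distance of brush from where it was at the start of the episode above 0.03 m).
It fails at once if the oil can is shifted by more than 30 mm (distance of can from where it was at the start of the episode above 0.03 m).
It fails at once if the oil can is tipped over (angle between can's own z axis and vertical above 0.5 rad).
It also fails if it takes over 72 s, if anything falls off the work surface, if the arm or the gripper's body presses on something with over 40 N, if the wrist force passes 120 N, or if a joint passes its speed limit or range.

## Working session

There is one attempt and no reset: what is moved stays moved. The work goes in short steps, Python scripts to look and compute and a tool call to move; the robot and the scene stay as the last step left them, time stands still between calls to the robot, and variables do not carry over. Pictures are saved under pics/ and viewed, at most 10 in all, crops included, and the job is handed in when it is done.

Besides the shell and the picture viewer there is one more tool, called after "Request:" as name([rows], argument=value, ...), one row to a line, values as JSON. send_rows: Moves the arm, as the interface text tells. Its arguments: {"type":"object","properties":{"rows":{"type":"array","items":{"type":"array","items":{"type":"number"}}},"jaw":{"type":"number"}},"required":["rows"]}

```bash
mkdir -p pics; cat > h.py <<'E'
import numpy as np, cv2
from scipy.spatial.transform import Rotation as R
from plant import robot
def snap(n,tag):
    c=robot.camera(n); np.savez(f'pics/{tag}.npz',**{k:np.array(v) for k,v in c.items()}); cv2.imwrite(f'pics/{tag}.png',c['color']); return c
def load(tag): return np.load(f'pics/{tag}.npz')
def rot(c):
    a=np.array(c['attitude'],float)
    return a if a.shape==(3,3) else R.from_euler('xyz',a,degrees=True).as_matrix()
def cloud(c):
    d=c['depth'];v,u=np.mgrid[:d.shape[0],:d.shape[1]];K=c['mtx']
    p=np.stack([(u-K[0,2])/K[0,0]*d,(v-K[1,2])/K[1,1]*d,d],-1)
    return p@rot(c).T+np.array(c['origin'])
E
python3 - <<'E'
from h import *
a=snap('scene','s1');b=snap('side','d1')
for c in(a,b): print(c['origin'],c['attitude'],c['mtx'])
s=robot.state();print(s)
cv2.imwrite('pics/both.png',cv2.resize(np.vstack([a['color'],b['color']]),None,fx=.7,fy=.7))
E
```

```text
[1.13379474 0.39615053 0.84631674] [-135.10704086   -0.18041477  120.69155186] [[423.65457937   0.         279.40710788]
 [  0.         423.65457937 207.23084264]
 [  0.           0.           1.        ]]
[-0.10199514 -0.58749788  0.96758169] [-138.44384649   -1.02405231  -43.50341165] [[485.20114741   0.         283.79465151]
 [  0.         485.20114741 209.3503172 ]
 [  0.           0.           1.        ]]
{'t': 0.1, 'qpos': array([-73.12219156,  23.59619027,  -0.72966705,  91.49849955,
         0.32127819,  64.99017215,  -4.71069141]), 'dq': array([-0.05155165, -0.13237491, -0.01010984, -0.11109497,  0.02118272,
       -0.04186457, -0.07507415]), 'tau': array([ 2.21961440e-03, -6.01825047e+01,  6.84276726e-01, -3.00091588e+01,
        1.40702233e-02,  6.41288498e-03, -2.60010552e-05]), 'ee_pos': array([0.22166121, 0.58390264, 0.2305342 ]), 'tcp_rot': array([-1.79917379e+02,  5.69074392e-03,  1.59216420e+02]), 'wrist_force': array([-0.19851448, -0.3695027 , -0.14873527]), 'wrist_torque': array([-0.01554001,  0.03721124,  0.001418  ]), 'grip_force': 0.0, 'gripper_width': 0.08541860629620159}
```

View pics/both.png

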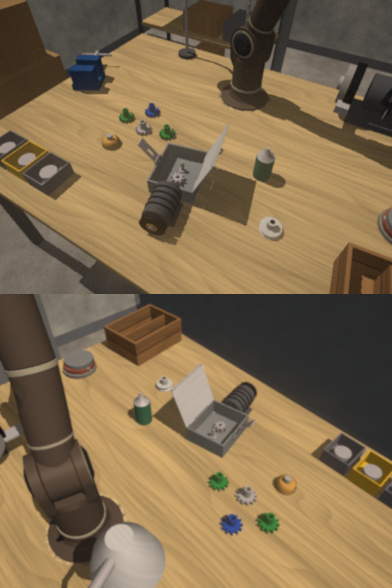

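View pics/s1.png

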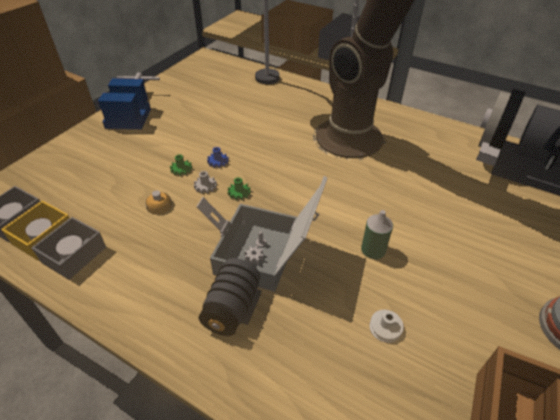

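Candidates, scene view: steel/white gear (205,182), green gears (180,165) and (238,188), blue gear (217,157), pulley (387,325, no teeth), fixed pinion (255,255), brush (157,202). I choose the steel one at (205,182) and check it in a close crop.

```bash
python3 - <<'E'
from h import *
a=load('s1');b=load('d1')
A=cv2.resize(a['color'][140:290,165:335],None,fx=3.5,fy=3.5,interpolation=cv2.INTER_CUBIC)[:, :]
B=cv2.resize(b['color'][90:350,235:440],None,fx=2.9,fy=2.9,interpolation=cv2.INTER_CUBIC)
cv2.imwrite('pics/cA.png',A); cv2.imwrite('pics/cB.png',cv2.resize(b['color'][90:350,235:440],None,fx=2.3,fy=2.3,interpolation=cv2.INTER_CUBIC))
Pa=cloud(a);Pb=cloud(b)
for u,v in [(205,182),(387,320),(157,200),(376,215),(255,255),(325,183),(297,270),(202,203),(226,230)]: print('s',u,v,Pa[v,u].round(4))
# heights of hub tops
for n,P in(('a',Pa),('b',Pb)):
    np.save('pics/P'+n,P)
E
```

```text
s 205 182 [ 0.4514 -0.2571  0.0258]
s 387 320 [0.6182 0.3575 0.0445]
s 157 200 [ 0.5823 -0.3217  0.0298]
s 376 215 [0.4001 0.2361 0.105 ]
s 255 255 [0.6034 0.0147 0.0268]
s 325 183 [0.4711 0.124  0.2121]
s 297 270 [ 0.5716  0.1159 -0.0012]
s 202 203 [ 0.6094 -0.1265  0.1396]
s 226 230 [ 0.6001 -0.0709  0.0664]
```

View pics/cA.png

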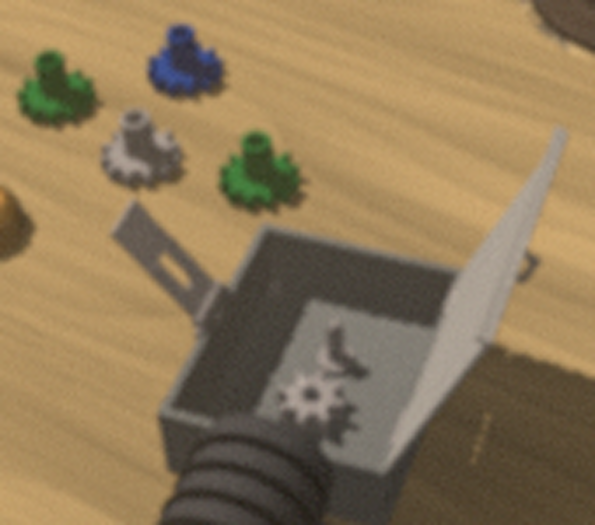

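View pics/cB.png

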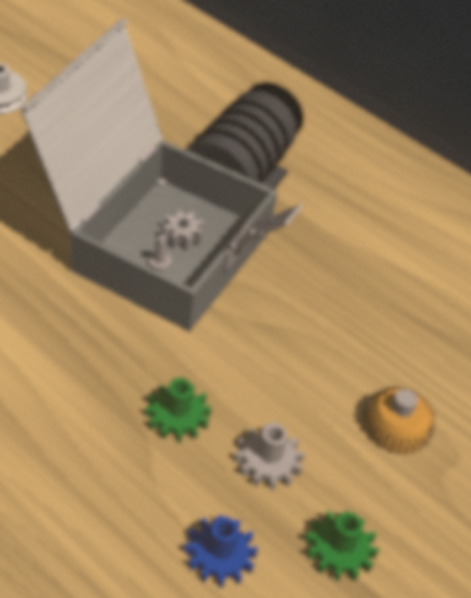

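Confirmed: the grey gear is toothed, with a bored hub, at scene (204,181) and side (352,286). In the case, the shaft sits at scene (261,241), the pinion at (254,254), the hasp opens outwards on the -y side, and the lid leans at +y.

```bash
python3 - <<'E'
from h import *
for n,t in(('a','s1'),('b','d1')):
    P=np.load(f'pics/P{n}.npy');c=load(t)['color'].astype(int)
    # gear hub top
    for name,ctr,r,zl in (('gear top',(.45,-.26),.06,(.044,.058)),('gear disc',(.45,-.26),.05,(.008,.019)),('pin',(.603,.015),.035,(.022,.034)),('shaft',(.56,.0),.035,(.03,.06))):
        sat=c.max(2)-c.min(2)
        m=(np.hypot(P[...,0]-ctr[0],P[...,1]-ctr[1])<r)&(P[...,2]>zl[0])&(P[...,2]<zl[1])
        if 'gear' in name: m&=sat<40
        q=P[m]; v,u=np.nonzero(m)
        if len(q):print(n,name,len(q),q.mean(0).round(4),np.median(q,0).round(4),(q.min(0)).round(3),q.max(0).round(3),u.mean().round(1),v.mean().round(1))
    m=(abs(P[...,2]-.066)<.004)&(P[...,0]>.4)&(P[...,0]<.75)&(abs(P[...,1])<.15)
    q=P[m][:,:2]
    rect=cv2.minAreaRect((q*1000).astype(np.float32));print(n,'rim',len(q),rect)
    m=(P[...,2]>.08)&(P[...,2]<.25)&(P[...,0]>.4)&(P[...,0]<.75)&(P[...,1]>-.25)&(P[...,1]<.18)
    q=P[m];
    for s,nm in((q[q[:,1]>.04],'lid'),(q[q[:,1]<-.07],'hasp')):
        if len(s)<10: continue
        C=s-s.mean(0);w=np.linalg.svd(C,full_matrices=False);print(n,nm,len(s),s.mean(0).round(4),'n',w[2][2].round(3),w[1].round(3),s.min(0).round(3),s.max(0).round(3))
E
```

```text
a gear top 36 [ 0.4475 -0.2628  0.0487] [ 0.4477 -0.2629  0.049 ] [ 0.434 -0.275  0.045] [ 0.459 -0.252  0.052] 203.3 174.6
a gear disc 179 [ 0.4522 -0.2602  0.0131] [ 0.4552 -0.2572  0.013 ] [ 0.414 -0.295  0.008] [ 0.479 -0.231  0.019] 204.5 185.1
a pin 190 [0.6015 0.009  0.0273] [0.6021 0.0095 0.0273] [ 0.576 -0.015  0.022] [0.625 0.031 0.034] 253.5 253.5
a shaft 37 [ 0.5555 -0.0023  0.0409] [ 0.5538 -0.0021  0.0407] [ 0.548 -0.01   0.03 ] [0.594 0.003 0.052] 259.5 235.9
a rim 584 ((623.389892578125, 10.22491455078125), (282.0542297363281, 165.08554077148438), 13.834492683410645)
a lid 1487 [0.6139 0.1003 0.14  ] n [-0.009  0.822 -0.569] [3.612 1.664 0.576] [0.455 0.04  0.08 ] [0.75  0.163 0.22 ]
a hasp 367 [ 0.6061 -0.1073  0.1134] n [-0.171  0.759  0.628] [0.464 0.218 0.029] [ 0.582 -0.135  0.08 ] [ 0.628 -0.077  0.147]
b gear top 60 [ 0.4411 -0.2663  0.0479] [ 0.4393 -0.2665  0.0486] [ 0.43  -0.278  0.045] [ 0.454 -0.255  0.053] 353.2 279.5
b gear disc 307 [ 0.4368 -0.2683  0.0127] [ 0.4342 -0.2728  0.0126] [ 0.41  -0.299  0.008] [ 0.474 -0.232  0.019] 350.7 289.6
b pin 142 [0.5985 0.007  0.0271] [0.5971 0.0063 0.0273] [ 0.574 -0.016  0.022] [0.624 0.032 0.033] 314.1 187.7
b shaft 39 [ 0.5544 -0.0024  0.0391] [ 0.5493 -0.0041  0.0399] [ 0.541 -0.01   0.03 ] [0.593 0.019 0.05 ] 305.3 194.5
b rim 630 ((620.4990234375, 11.864830017089844), (279.4417724609375, 165.88409423828125), 12.598639488220215)
b lid 2958 [0.5573 0.1093 0.1481] n [-0.095  0.875 -0.475] [3.56  2.413 0.625] [0.455 0.04  0.08 ] [0.75  0.163 0.223]
b hasp 159 [ 0.6014 -0.1092  0.1139] n [-0.194  0.752  0.631] [0.32  0.146 0.015] [ 0.58  -0.136  0.08 ] [ 0.627 -0.081  0.144]
```

Request:
send_rows([
  [0,0,0.04,0,0,-0.15],
  [0.022,-0.043,0.02,0,0,-0.1],
  [0.022,-0.043,0.01,0,0,-0.15],
  [0.022,-0.043,0.0,0,0,-0.15],
  [0.022,-0.043,0,0,0,-0.15],
], jaw=0)

```text
t: 0.6
ee_pos: [0.3094, 0.4124, 0.3006]
tcp_rot: [180.0, -0.0, 118.8]
wrist_force: [0.3, 0.5, -0.1]
gripper_width: 0.0857
grip_force: 0.0
```

Request:
send_rows([
  [0.022,-0.043,0,0,0,-0.15],
  [0.022,-0.043,0,0,0,-0.15],
  [0.022,-0.043,0,0,0,-0.15],
  [0.022,-0.043,0.0,0,0,-0.15],
  [0.022,-0.043,0,0,0,-0.15],
])

```text
t: 1.1
ee_pos: [0.4192, 0.1972, 0.3004]
tcp_rot: [-180.0, -0.0, 75.8]
wrist_force: [0.5, 0.0, -0.2]
gripper_width: 0.0857
grip_force: 0.0
```

Request:
send_rows([
  [0.022,-0.043,0,0,0,-0.15],
  [0,-0.045,0,0,0,-0.15],
  [0,-0.045,0,0,0,-0.15],
  [0,-0.045,0.0,0,0,-0.15],
  [0,-0.045,0,0,0,-0.15],
])

```text
t: 1.6
ee_pos: [0.4403, -0.0257, 0.3003]
tcp_rot: [-180.0, -0.0, 32.8]
wrist_force: [1.0, -0.1, -0.2]
gripper_width: 0.085
grip_force: 0.0
```

Request:
send_rows([
  [0,-0.045,0,0,0,-0.15],
  [0,-0.045,0,0,0,-0.15],
  [0,-0.045,0,0,0,-0.05],
  [0,-0.045,0.0,0,0,0],
  [0,-0.045,0,0,0,0],
])

```text
t: 2.1
ee_pos: [0.4405, -0.2503, 0.3005]
tcp_rot: [-180.0, -0.0, 13.1]
wrist_force: [1.3, 0.1, -0.1]
gripper_width: 0.0855
grip_force: 0.0
```

```bash
python3 - <<'E'
from h import *
c=snap('wrist','w1');s=robot.state();print(s['t'],s['ee_pos'],s['tcp_rot'],s['qpos']);print(c['origin'],c['attitude'],c['mtx'])
E
```

```text
2.15 [ 0.43898948 -0.25785967  0.30098308] [ 1.79727150e+02 -5.43257459e-03  1.27891609e+01] [-19.50402367  10.81239436  52.29757824 104.21756082  -8.9359471
  69.15513402 -41.74178201]
[ 0.5097237  -0.23285652  0.44315011] [ 1.63772391e+02  7.63451518e-02 -7.68530224e+01] [[335.57447956   0.         276.70264297]
 [  0.         335.57447956 211.12538756]
 [  0.           0.           1.        ]]
```

View pics/w1.png

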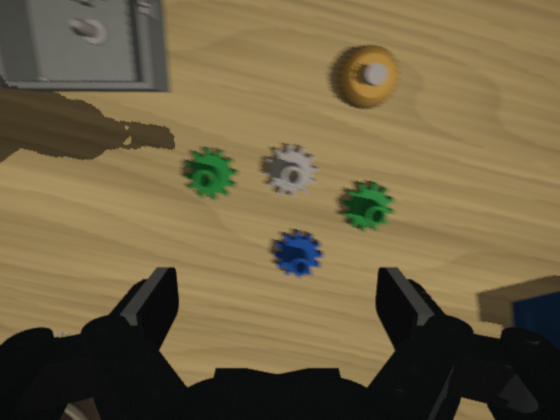

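The wrist view shows the steel gear at (291,170), hub at (292,176), with green gears at (210,173) and (367,205), and blue at (299,253).

```bash
cat >> h.py <<'E'
def proj(c,p):
    q=(np.atleast_2d(p)-np.array(c['origin']))@rot(c); K=np.array(c['mtx'])
    return np.stack([K[0,0]*q[:,0]/q[:,2]+K[0,2],K[1,1]*q[:,1]/q[:,2]+K[1,2]],1)
def rectify(c,ctr,z,half=.05,n=400,img=None):
    g=np.linspace(-half,half,n); X,Y=np.meshgrid(ctr[0]+g,ctr[1]+g)
    uv=proj(c,np.stack([X.ravel(),Y.ravel(),np.full(X.size,z)],1)).astype(np.float32).reshape(n,n,2)
    return cv2.remap(np.array(c['color']) if img is None else img,uv[...,0],uv[...,1],cv2.INTER_CUBIC)
E
cat > gear.py <<'E'
from h import *
def gearfit(c,ctr0,N=12,z=.014,rt=34,rr=26,w=5,span=12,satmax=45,vmin=0):
    col=np.array(c['color']).astype(np.float32); sat=(col.max(2)-col.min(2)); 
    im=rectify(c,ctr0,z,img=sat) ; val=rectify(c,ctr0,z,img=col.max(2))
    m=((im<satmax)&(val>vmin)).astype(np.float32)   # x cols, y rows, .25mm/px
    m=m*2-1
    # template matching over phase; template drawn in same axes
    best=None
    for ph in np.arange(0,360/N,1.0):
        T=np.full((320,320),-1,np.float32); k=4
        cv2.circle(T,(160,160),int(rr*k),1,-1)
        for i in range(N):
            a=np.radians(ph+i*360/N);b=cv2.boxPoints(((160+(rr+rt-4)/2*k*np.cos(a),160+(rr+rt-4)/2*k*np.sin(a)),((rt-rr+4)*k,w*k),np.degrees(a)))
            cv2.fillPoly(T,[b.astype(np.int32)],1)
        r=cv2.matchTemplate(m,T,cv2.TM_CCORR)/T.size
        _,v,_,loc=cv2.minMaxLoc(r)
        if best is None or v>best[0]: best=(v,ph,ctr0[0]+(loc[0]+160-199.5)*.1/399,ctr0[1]+(loc[1]+160-199.5)*.1/399)
    return best
E
python3 - <<'E'
from gear import *
c=load('w1');print('wrist',gearfit(c,(.444,-.265)))
print('side',gearfit(load('d1'),(.444,-.265)));print('scene',gearfit(load('s1'),(.444,-.265)))
P=cloud(c);col=c['color'].astype(int);sat=col.max(2)-col.min(2)
for lo,hi in((.043,.056),(.009,.019)):
  m=(np.hypot(P[...,0]-.444,P[...,1]+.265)<.045)&(P[...,2]>lo)&(P[...,2]<hi)&(sat<45);q=P[m];print(len(q),q.mean(0),(q.min(0)+q.max(0))/2,q.max(0)-q.min(0))
print(gearfit(load('s1'),(.6,.008),8,.028,24,16.5,5),gearfit(load('d1'),(.6,.008),8,.028,24,16.5,5))
E
```

```text
wrist (0.7522265911102295, np.float64(18.0), 0.4451278195488722, -0.264874686716792)
side (0.7340624928474426, np.float64(18.0), 0.43986466165413535, -0.26662907268170427)
scene (0.4984179735183716, np.float64(16.0), 0.4533984962406015, -0.2548496240601504)
249 [ 0.44425934 -0.2630786   0.04934322] [ 0.44408808 -0.26305651  0.04752289] [0.02497488 0.02518602 0.00881664]
1141 [ 0.4468089  -0.26232897  0.01392689] [ 0.4442877  -0.26306216  0.01404924] [0.06605331 0.06659581 0.00977085]
(-0.6308789253234863, np.float64(11.0), 0.5901002506265663, -0.0018997493734335836) (-0.6308789253234863, np.float64(11.0), 0.5901002506265663, -0.0018997493734335836)
```

Request:
send_rows([
  [0.002,-0.012,-0.04,0,0,0],
  [0,0,-0.045,0,0,0],
  [0,0,-0.045,0,0,0],
  [0,0,-0.045,0,0,0],
  [0,0,0,0,0,0],
], jaw=0.1)

```text
t: 2.65
ee_pos: [0.4394, -0.2588, 0.1207]
tcp_rot: [-179.7, 0.5, 13.1]
wrist_force: [-0.8, 0.1, 0.9]
gripper_width: 0.0765
grip_force: 0.0
```

Request:
send_rows([
  [0,0,0,0,0,0],
  [0,0,0,0,0,0],
  [0,0,0,0,0,0],
  [0,0,0,0,0,0],
  [0,0,0,0,0,0],
])

```text
t: 3.15
ee_pos: [0.4435, -0.2608, 0.1264]
tcp_rot: [180.0, -0.1, 13.1]
wrist_force: [0.5, -0.1, -0.3]
gripper_width: 0.0768
grip_force: 0.0
```

```bash
python3 - <<'E'
from gear import *
c=snap('wrist','w2');s=robot.state();print(s['t'],s['ee_pos'],s['tcp_rot'],s['gripper_width'])
print('wrist',gearfit(c,(.444,-.263)))
P=cloud(c);col=c['color'].astype(int);sat=col.max(2)-col.min(2)
for lo,hi in((.045,.056),(.009,.019)):
  m=(np.hypot(P[...,0]-.444,P[...,1]+.263)<.04)&(P[...,2]>lo)&(P[...,2]<hi)&(sat<45);q=P[m];print(len(q),q.mean(0),(q.min(0)+q.max(0))/2,q.max(0)-q.min(0))
E
```

```text
3.2 [ 0.44331855 -0.26073292  0.12616416] [ 1.79978771e+02 -7.92341879e-02  1.31304812e+01] 0.0766263759226523
wrist (0.7653515338897705, np.float64(18.0), 0.44487719298245615, -0.262874686716792)
714 [ 0.44458615 -0.26333809  0.04937319] [ 0.44409125 -0.26339398  0.04846612] [0.02567559 0.02544783 0.00690266]
2831 [ 0.44877554 -0.26202808  0.01385845] [ 0.4443244  -0.26362944  0.01400813] [0.06661254 0.06705737 0.00996058]
```

Request:
send_rows([
  [0.001,-0.003,-0.03,0,0,0],
  [0,0,-0.03,0,0,0],
  [0,0,-0.025,0,0,0],
  [0,0,-0.014,0,0,0],
  [0,0,-0.005,0,0,0],
])

```text
t: 3.7
ee_pos: [0.4433, -0.2636, 0.0204]
tcp_rot: [-179.9, 0.1, 13.1]
wrist_force: [-0.9, 0.1, -0.9]
gripper_width: 0.077
grip_force: 0.0
```

Request:
send_rows([
  [0,0,0,0,0,0],
  [0,0,0,0,0,0],
  [0,0,0,0,0,0],
  [0,0,0,0,0,0],
  [0,0,0,0,0,0],
])

```text
t: 4.2
ee_pos: [0.4442, -0.2638, 0.0219]
tcp_rot: [180.0, -0.0, 13.1]
wrist_force: [0.1, 0.2, -0.4]
gripper_width: 0.0771
grip_force: 0.0
```

Request:
send_rows([
  [0,0,0,0,0,0],
  [0,0,0,0,0,0],
  [0,0,0,0,0,0],
  [0,0,0,0,0,0],
  [0,0,0,0,0,0],
], jaw=1)

```text
t: 4.7
ee_pos: [0.444, -0.2641, 0.0218]
tcp_rot: [180.0, -0.0, 13.1]
wrist_force: [-0.8, -0.5, 5.1]
gripper_width: 0.0248
grip_force: 58.5
```

Request:
send_rows([
  [0,0,0,0,0,0],
  [0,0,0,0,0,0],
  [0,0,0,0,0,0],
  [0,0,0,0,0,0],
  [0,0,0,0,0,0],
])

```text
t: 5.2
ee_pos: [0.444, -0.2641, 0.0218]
tcp_rot: [180.0, -0.0, 13.1]
wrist_force: [-0.5, 0.6, 5.7]
gripper_width: 0.0248
grip_force: 58.5
```

Request:
send_rows([
  [0,0,0.02,0,0,0],
  [0,0,0.04,0,0,0],
  [0,0,0.04,0,0,0.08],
  [0.01,0.02,0.04,0,0,0.0945],
  [0.01,0.04,0.02,0,0,0],
])

```text
t: 5.7
ee_pos: [0.4643, -0.2069, 0.1845]
tcp_rot: [179.8, -0.1, 23.0]
wrist_force: [1.6, 0.5, -3.4]
gripper_width: 0.0248
grip_force: 59.9
```

Request:
send_rows([
  [0.01,0.04,0.01,0,0,0],
  [0.01,0.03,0,0,0,0],
  [0.01,0.02,0,0,0,0],
  [0,0,0,0,0,0],
  [0,0,0,0,0,0],
])

```text
t: 6.2
ee_pos: [0.4933, -0.1134, 0.1909]
tcp_rot: [-180.0, 0.1, 23.2]
wrist_force: [-0.1, -0.5, -4.0]
gripper_width: 0.0247
grip_force: 59.9
```

Request:
send_rows([
  [0,0,0,0,0,0],
  [0,0,0,0,0,0],
  [0,0,0,0,0,0],
  [0,0,0,0,0,0],
  [0,0,0,0,0,0],
])

```text
t: 6.7
ee_pos: [0.4938, -0.1141, 0.1914]
tcp_rot: [180.0, -0.0, 23.1]
wrist_force: [0.2, -0.4, -3.8]
gripper_width: 0.0247
grip_force: 59.9
```

```bash
python3 - <<'E'
from gear import *
c=snap('wrist','w3');s=robot.state();print(s['t'],s['ee_pos'],s['tcp_rot'],s['gripper_width'],s['qpos'],s['wrist_force'])
P=cloud(c)
for name,ctr,r,zl in (('pin',(.6,.008),.035,(.024,.032)),('shaft',(.55,-.004),.02,(.03,.056)),('shtop',(.55,-.004),.02,(.044,.056))):
    m=(np.hypot(P[...,0]-ctr[0],P[...,1]-ctr[1])<r)&(P[...,2]>zl[0])&(P[...,2]<zl[1]);q=P[m];v,u=np.nonzero(m)
    if len(q):print(name,len(q),q.mean(0).round(4),((q.min(0)+q.max(0))/2).round(4),(q.max(0)-q.min(0)).round(4),u.mean(),v.mean())
E
```

```text
6.75 [ 0.49379113 -0.11402368  0.19143545] [ 1.79998550e+02 -3.33880956e-04  2.30860622e+01] 0.024668209211923347 [-28.99956313  17.61903644  45.19207719 112.5781813  -15.0584513
  55.74234027 -43.48583962] [-0.69359105 -0.49625401 -3.94705678]
pin 1812 [0.5975 0.0088 0.0284] [0.5974 0.01   0.028 ] [0.0434 0.0472 0.0079] 189.69260485651213 21.162251655629138
shaft 268 [ 0.55   -0.0034  0.0449] [ 0.5497 -0.0012  0.041 ] [0.0127 0.0131 0.0219] 179.6902985074627 83.04850746268657
shtop 185 [ 0.5499 -0.0024  0.0481] [ 0.5499 -0.0016  0.048 ] [0.0118 0.0123 0.0079] 177.4918918918919 82.33513513513513
```

View pics/w3.png

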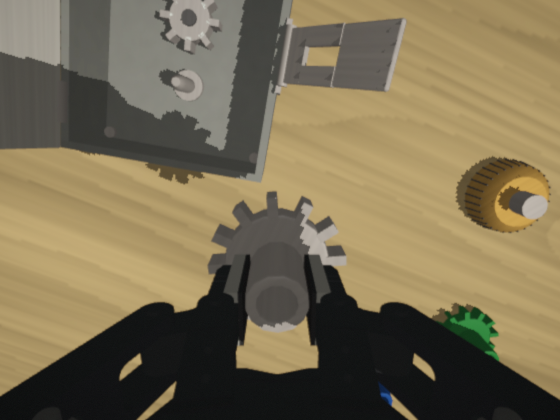

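The wrist view shows the gear held squarely at (277,260), the shaft at (182,83), the pinion at (188,17), the case's near corner at (262,180), and the hasp at (340,55) with its slot at (320,57).

```bash
python3 - <<'E'
from gear import *
c=load('w3');P=cloud(c);col=c['color'].astype(int);R_=rot(c);o=c['origin'];K=c['mtx']
def onz(u,v,z):
    d=R_@np.array([(u-K[0,2])/K[0,0],(v-K[1,2])/K[1,1],1]);return o+d*(z-o[2])/d[2]
for p in[(262,180),(292,5),(62,147),(284,55)]: print(p,onz(*p,.066).round(4))
a=onz(262,180,.066);b=onz(62,147,.066);print('yaw y-edge',np.degrees(np.arctan2(*(b-a)[[1,0]]))-90, np.linalg.norm(b-a)); b=onz(292,5,.066);print('x-edge',np.degrees(np.arctan2(*(b-a)[[1,0]])))
# held gear
t=np.array([.4938,-.1140])
for lo,hi,r in((.213,.226,.03),(.178,.189,.045)):
  m=(np.hypot(P[...,0]-t[0],P[...,1]-t[1])<r)&(P[...,2]>lo)&(P[...,2]<hi);q=P[m];v,u=np.nonzero(m)
  print(len(q),q.mean(0).round(4),((q.min(0)+q.max(0))/2).round(4),(q.max(0)-q.min(0)).round(4),u.min(),u.max(),v.min(),v.max())
# phase of held gear from teeth tips, pixels read off
for p in[(272,195),(304,200),(241,208),(222,231),(334,228)]:
  q=onz(*p,.1834)[:2]-t; print(p,np.hypot(*q).round(4),(np.degrees(np.arctan2(q[1],q[0]))%30).round(1))
I=rectify(c,(.5985,.0095),.028,half=.03,n=300);J=rectify(c,(.55,-.002),.05,half=.02,n=300);G=rectify(c,t,.1834,half=.045,n=300)
for A in(I,J,G):cv2.line(A,(150,140),(150,160),(0,0,255));cv2.line(A,(140,150),(160,150),(0,0,255))
cv2.imwrite('pics/ij.png',np.hstack([I,J,G])[::-1])
E
```

```text
(262, 180) [ 0.5067 -0.094   0.066 ]
(292, 5) [ 0.6308 -0.0658  0.066 ]
(62, 147) [0.4693 0.0611 0.066 ]
(284, 55) [ 0.5989 -0.0735  0.066 ]
yaw y-edge 13.565540661092768 0.15958343520372523
x-edge 12.799384636846375
3694 [ 0.4965 -0.1114  0.2187] [ 0.4949 -0.11    0.2195] [0.0326 0.0479 0.013 ] 208 345 268 339
4777 [ 0.5074 -0.1064  0.1832] [ 0.4935 -0.111   0.1835] [0.0683 0.0648 0.0109] 207 345 195 320
(272, 195) 0.0356 28.7
(304, 200) 0.0349 4.2
(241, 208) 0.0343 24.7
(222, 231) 0.0327 20.0
(334, 228) 0.0323 29.9
```

View pics/ij.png

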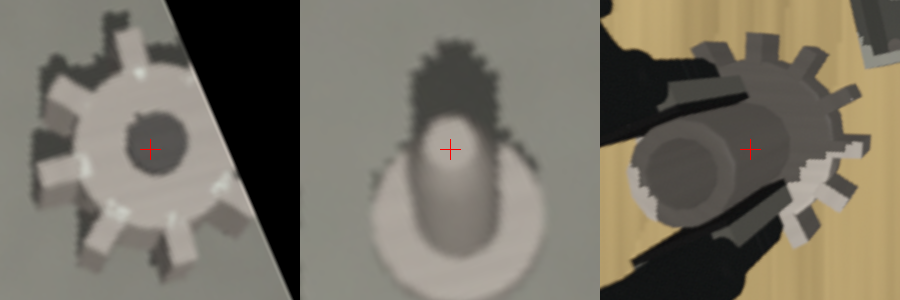

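Request:
send_rows([
  [0.01,0.02,0,0,0,0],
  [0.015,0.03,0,0,0,0],
  [0.015,0.03,-0.01,0,0,0],
  [0.01,0.02,-0.03,0,0,0],
  [0.005,0.0125,-0.03,0,0,0],
])

```text
t: 7.25
ee_pos: [0.5504, 0.0014, 0.1209]
tcp_rot: [-180.0, -0.1, 23.3]
wrist_force: [-0.0, -0.7, -4.6]
gripper_width: 0.0245
grip_force: 59.8
```

Request:
send_rows([
  [0,0,-0.03,0,0,0],
  [0,0,-0.01,0,0,0],
  [0,0,0,0,0,0],
  [0,0,0,0,0,0],
  [0,0,0,0,0,0],
])

```text
t: 7.75
ee_pos: [0.55, -0.0018, 0.083]
tcp_rot: [180.0, -0.1, 23.1]
wrist_force: [-0.9, -0.1, -4.3]
gripper_width: 0.0246
grip_force: 59.9
```

Request:
send_rows([
  [0,0,0,0,0,0],
  [0,0,0,0,0,0],
  [0,0,0,0,0,0],
  [0,0,0,0,0,0],
  [0,0,0,0,0,0],
])

```text
t: 8.25
ee_pos: [0.5489, -0.0013, 0.0815]
tcp_rot: [180.0, -0.0, 23.1]
wrist_force: [0.1, -0.5, -5.0]
gripper_width: 0.025
grip_force: 59.9
```

```bash
python3 - <<'E'
from gear import *
for n in('side','wrist'): snap(n,n+'4')
c=load('side4');w=load('wrist4')
print(robot.state()['ee_pos'])
A=cv2.resize(c['color'][120:240,230:390],(600,450),interpolation=cv2.INTER_CUBIC)
B=cv2.resize(w['color'][100:360,140:420],(200,186),interpolation=cv2.INTER_AREA)
A2=np.zeros((450,800,3),np.uint8);A2[:,:600]=A;A2[:186,600:]=B
cv2.imwrite('pics/v4.png',A2)
E
```

```text
[ 0.54885381 -0.00129546  0.08142262]
```

View pics/v4.png

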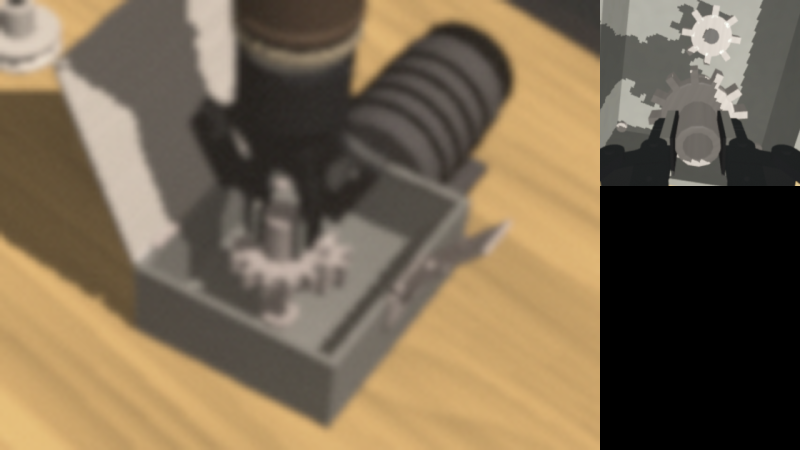

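The side view shows the gear held over the shaft (disc at crop (290,255), shaft shoulder at (278,310)). It's well aligned, so I lower it gently.

Request:
send_rows([
  [0,0,-0.006,0,0,0],
  [0,0,-0.005,0,0,0],
  [0,0,-0.004,0,0,0],
  [0,0,0,0,0,0],
  [0,0,0,0,0,0],
])

```text
t: 8.85
ee_pos: [0.5487, -0.0014, 0.0662]
tcp_rot: [-180.0, 0.0, 23.1]
wrist_force: [0.4, 0.4, -4.0]
gripper_width: 0.0246
grip_force: 59.9
```

Request:
send_rows([
  [0,0,-0.004,0,0,0],
  [0,0,-0.004,0,0,0],
  [0,0,-0.004,0,0,0],
  [0,0,0,0,0,0],
  [0,0,0,0,0,0],
])

```text
t: 9.35
ee_pos: [0.549, -0.0016, 0.0543]
tcp_rot: [180.0, 0.0, 23.1]
wrist_force: [0.6, -1.3, -5.2]
gripper_width: 0.0246
grip_force: 59.8
```

Request:
send_rows([
  [0,0,-0.002,0,0,0],
  [0,0,-0.002,0,0,0],
  [0,0,-0.002,0,0,0],
  [0,0,0,0,0,0],
  [0,0,0,0,0,0],
])

```text
t: 9.85
ee_pos: [0.5491, -0.0016, 0.0483]
tcp_rot: [180.0, -0.0, 23.1]
wrist_force: [3.4, -3.0, -6.8]
gripper_width: 0.0248
grip_force: 59.7
```

Request:
send_rows([
  [0.0005,-0.0005,-0.002,0,0,0],
  [0,0,-0.002,0,0,0],
  [0,0,-0.002,0,0,0],
  [0,0,0,0,0,0],
  [0,0,0,0,0,0],
])

```text
t: 10.35
ee_pos: [0.5492, -0.0017, 0.0422]
tcp_rot: [-180.0, 0.0, 23.1]
wrist_force: [0.4, -2.0, -5.1]
gripper_width: 0.0249
grip_force: 59.8
```

Request:
send_rows([
  [0,0,-0.002,0,0,0],
  [0,0,-0.002,0,0,0],
  [0,0,-0.002,0,0,0],
  [0,0,0,0,0,0],
  [0,0,0,0,0,0],
])

```text
t: 10.85
ee_pos: [0.5492, -0.0017, 0.0363]
tcp_rot: [-180.0, 0.0, 23.1]
wrist_force: [1.0, -0.5, -5.5]
gripper_width: 0.0245
grip_force: 59.8
```

Request:
send_rows([
  [0,0,-0.001,0,0,0],
  [0,0,-0.001,0,0,0],
  [0,0,0,0,0,0],
  [0,0,0,0,0,0],
  [0,0,0,0,0,0],
])

```text
t: 11.35
ee_pos: [0.5493, -0.0017, 0.0344]
tcp_rot: [-180.0, 0.0, 23.1]
wrist_force: [-0.5, 0.1, -4.4]
gripper_width: 0.0243
grip_force: 59.9
```

Request:
send_rows([
  [0,0,0,0,0,0],
  [0,0,0,0,0,0],
  [0,0,0,0,0,0],
  [0,0,0,0,0,0],
  [0,0,0,0,0,0],
], jaw=0.45)

```text
t: 11.85
ee_pos: [0.5494, -0.0018, 0.0345]
tcp_rot: [180.0, -0.0, 23.1]
wrist_force: [-0.2, 0.1, -0.5]
gripper_width: 0.0471
grip_force: 0.0
```

Request:
send_rows([
  [0,0,0.01,0,0,0],
  [0,0,0.02,0,0,0],
  [0,0,0.03,0,0,0],
  [0,0,0.04,0,0,0],
  [0,0,0.04,0,0,0],
])

```text
t: 12.35
ee_pos: [0.5489, -0.0022, 0.1763]
tcp_rot: [180.0, 0.0, 23.1]
wrist_force: [0.1, 0.3, -0.1]
gripper_width: 0.0472
grip_force: 0.0
```

Request:
send_rows([
  [0,0,0.04,0,0,0],
  [0,0,0,0,0,0],
  [0,0,0,0,0,0],
  [0,0,0,0,0,0],
  [0,0,0,0,0,0],
])

```text
t: 12.85
ee_pos: [0.5486, -0.0018, 0.2134]
tcp_rot: [-180.0, 0.1, 23.1]
wrist_force: [0.7, -0.3, -0.5]
gripper_width: 0.0467
grip_force: 0.0
```

```bash
python3 - <<'E'
from gear import *
c=snap('wrist','w5');s=robot.state();print(s['t'],s['ee_pos'],s['tcp_rot'],s['gripper_width'],s['qpos'])
P=cloud(c)
for lo,hi,r in((.056,.075,.02),(.018,.032,.03)):
  m=(np.hypot(P[...,0]-.55,P[...,1]+.001)<r)&(P[...,2]>lo)&(P[...,2]<hi);q=P[m]
  if len(q):print(len(q),q.mean(0).round(4),np.median(q,0).round(4),((q.min(0)+q.max(0))/2).round(4),(q.max(0)-q.min(0)).round(4))
sc=snap('scene','s5');sd=snap('side','d5')
for n,c in(('s',sc),('d',sd),('w',c)):
  P=cloud(c);e=np.array([np.cos(np.radians(13.2)),np.sin(np.radians(13.2))]);f=np.array([-e[1],e[0]])
  q=P.reshape(-1,3)[::1];d=q[:,:2]-(np.array([.55,-.001])+.03*e);X=d@e;Y=d@f;Z=q[:,2]
  m=(abs(X)<.09)&(Y>.075)&(Y<.25)&(Z>.085)&(Z<.25)
  if m.sum()>50:
    for zz in(.09,.11,.13,.15,.17,.19,.21,.22,.23): 
      k=m&(abs(Z-zz)<.004); 
      if k.sum()>3: print(n,zz,k.sum(),np.percentile(Y[k],[5,50,95]).round(4))
  m=(abs(X)<.06)&(Y<-.08)&(Y>-.2)&(Z>.06)&(Z<.17)
  for zz in(.075,.09,.11,.13,.14,.15): 
      k=m&(abs(Z-zz)<.004)
      if k.sum()>2: print(n,'hasp',zz,k.sum(),np.percentile(Y[k],[5,50,95]).round(4),np.percentile(X[k],[2,98]).round(4))
E
```

```text
12.9 [ 0.54869361 -0.00182875  0.21338633] [-1.79985312e+02  1.18031145e-01  2.31006506e+01] 0.04735905043365694 [-38.70440699  20.65145952  43.79430851 105.48418233 -16.25321761
  60.42567981 -55.49019329]
426 [5.494e-01 4.000e-04 6.130e-02] [5.491e-01 4.000e-04 6.170e-02] [5.488e-01 1.000e-04 6.000e-02] [0.0251 0.0253 0.0077]
1610 [0.5534 0.001  0.0258] [0.5563 0.003  0.0259] [ 0.5501 -0.0009  0.025 ] [0.0595 0.0595 0.0139]
s 0.09 45 [0.0823 0.0844 0.0859]
s 0.11 32 [0.0912 0.0926 0.0943]
s 0.13 45 [0.0989 0.1012 0.1023]
s 0.15 48 [0.1078 0.1096 0.111 ]
s 0.17 51 [0.1162 0.1177 0.1362]
s 0.19 25 [0.1244 0.1379 0.1449]
s 0.21 13 [0.1357 0.139  0.14  ]
s 0.22 179 [0.1317 0.1346 0.1394]
s hasp 0.075 54 [-0.0889 -0.0852 -0.0816] [-0.0175  0.0228]
s hasp 0.09 49 [-0.1016 -0.0968 -0.0915] [-0.0193  0.017 ]
s hasp 0.11 38 [-0.1174 -0.1135 -0.1105] [-0.0183  0.0188]
s hasp 0.13 49 [-0.1334 -0.1294 -0.125 ] [-0.0181  0.0165]
s hasp 0.14 51 [-0.1416 -0.1378 -0.1342] [-0.0168  0.0165]
d 0.09 136 [0.0821 0.0854 0.089 ]
d 0.11 132 [0.0906 0.0937 0.0973]
d 0.13 136 [0.0985 0.1021 0.1046]
d 0.15 
[... 300 characters left out ...]
165 -0.1138 -0.11  ] [-0.0192  0.0138]
d hasp 0.13 19 [-0.1322 -0.1304 -0.1268] [-0.0179  0.014 ]
d hasp 0.14 26 [-0.1424 -0.1396 -0.1358] [-0.0204  0.0145]
w 0.09 1668 [0.0847 0.0866 0.0884]
w 0.11 2109 [0.093  0.0949 0.0967]
w 0.13 2679 [0.1014 0.1032 0.105 ]
w 0.15 3374 [0.1096 0.1115 0.1133]
w 0.17 4313 [0.1178 0.1198 0.1217]
w 0.19 5719 [0.126  0.1281 0.1301]
w 0.21 70 [0.1337 0.1347 0.1357]
w hasp 0.075 376 [-0.0858 -0.083  -0.0802] [-0.0199  0.0188]
w hasp 0.09 474 [-0.0978 -0.0944 -0.0913] [-0.0181  0.0168]
w hasp 0.11 478 [-0.1146 -0.111  -0.1076] [-0.0185  0.0168]
w hasp 0.13 815 [-0.1304 -0.1271 -0.1238] [-0.018   0.0165]
w hasp 0.14 947 [-0.1392 -0.1354 -0.132 ] [-0.018   0.0162]
```

The gear is seated: hub top at z ≈ 62 mm, disc top at 26 mm. Next I close the fingers, go over and behind the lid, and come down outside it.

Request:
send_rows([
  [0,0,0.045,0,0,0],
  [0,0,0.045,0,0,-0.05],
  [-0.011,0.03,0,0,0,-0.06],
  [-0.011,0.03,0,0,0,-0.06],
  [-0.011,0.03,0,0,0,0],
], jaw=1)

```text
t: 13.5
ee_pos: [0.5159, 0.0889, 0.3043]
tcp_rot: [180.0, 0.0, 13.2]
wrist_force: [0.8, 0.5, -0.8]
gripper_width: -0.0004
grip_force: 0.0
```

Request:
send_rows([
  [-0.011,0.03,0,0,0,0],
  [-0.011,0.03,0,0,0,0],
  [-0.011,0.03,0,0,0,0],
  [0,0,0,0,0,0],
  [0,0,0,0,0,0],
])

```text
t: 14.0
ee_pos: [0.4831, 0.1785, 0.304]
tcp_rot: [180.0, 0.0, 13.5]
wrist_force: [-0.2, -0.2, 0.3]
gripper_width: -0.0001
grip_force: 0.0
```

Request:
send_rows([
  [0,0,-0.03,0,0,0],
  [0,0,-0.04,0,0,0],
  [0,0,-0.038,0,0,0],
  [0,0,0,0,0,0],
  [0,0,0,0,0,0],
])

```text
t: 14.5
ee_pos: [0.4839, 0.1768, 0.197]
tcp_rot: [179.9, 0.0, 13.2]
wrist_force: [0.1, 0.4, 0.5]
gripper_width: -0.0
grip_force: 0.0
```

Request:
send_rows([
  [0.0043,-0.0183,0,0,0,0],
  [0.0043,-0.0183,0,0,0,0],
  [0.0043,-0.0183,0,0,0,0],
  [0.0043,-0.0183,0,0,0,0],
  [0.0043,-0.0183,0,0,0,0],
])

```text
t: 15.0
ee_pos: [0.5068, 0.0866, 0.1994]
tcp_rot: [-179.9, -0.3, 13.4]
wrist_force: [-0.2, 3.4, 1.8]
gripper_width: 0.0
grip_force: 1.3
```

Request:
send_rows([
  [0.0038,-0.0164,-0.0017,0,0,0],
  [0.0038,-0.0164,-0.0017,0,0,0],
  [0.0036,-0.0155,-0.006,0,0,0],
  [0.0036,-0.0155,-0.006,0,0,0],
  [0.0032,-0.0134,-0.01,0,0,0],
])

```text
t: 15.5
ee_pos: [0.5251, 0.0087, 0.174]
tcp_rot: [-180.0, -0.3, 13.3]
wrist_force: [0.5, 1.3, 1.9]
gripper_width: -0.0002
grip_force: 1.0
```

Request:
send_rows([
  [0.0032,-0.0134,-0.01,0,0,0],
  [0.0025,-0.0105,-0.0131,0,0,0],
  [0.0025,-0.0105,-0.0131,0,0,0],
  [0.0016,-0.0068,-0.0155,0,0,0],
  [0.0016,-0.0068,-0.0155,0,0,0],
])

```text
t: 16.0
ee_pos: [0.5366, -0.0394, 0.1061]
tcp_rot: [180.0, -0.3, 13.3]
wrist_force: [-0.2, 2.0, 1.2]
gripper_width: 0.0001
grip_force: 0.7
```

Request:
send_rows([
  [0.0006,-0.0026,-0.013,0,0,0],
  [0.0006,-0.0026,-0.01,0,0,0],
  [0,0,-0.006,0,0,0],
  [0,0,0,0,0,0],
  [0,0,0,0,0,0],
])

```text
t: 16.5
ee_pos: [0.5355, -0.0434, 0.0751]
tcp_rot: [-180.0, 0.0, 13.4]
wrist_force: [-0.6, 0.5, 0.6]
gripper_width: 0.0003
grip_force: 0.0
```

Request:
send_rows([
  [0,0,-0.002,0,0,0],
  [0,0,-0.001,0,0,0],
  [0,0,0,0,0,0],
  [0,0,0,0,0,0],
  [0,0,0,0,0,0],
])

```text
t: 17.0
ee_pos: [0.5356, -0.0436, 0.0719]
tcp_rot: [-180.0, -0.0, 13.4]
wrist_force: [0.7, -0.2, 1.6]
gripper_width: -0.0001
grip_force: 0.4
```

Request:
send_rows([
  [0,0,-0.001,0,0,0],
  [0,0,-0.001,0,0,0],
  [0,0,0,0,0,0],
  [0,0,0,0,0,0],
  [0,0,0,0,0,0],
])

```text
t: 17.5
ee_pos: [0.5356, -0.0436, 0.0701]
tcp_rot: [-180.0, -0.0, 13.4]
wrist_force: [-1.1, 0.9, 5.7]
gripper_width: -0.0001
grip_force: 2.6
```

Request:
send_rows([
  [0,0,-0.001,0,0,0],
  [0,0,-0.001,0,0,0],
  [0,0,0,0,0,0],
  [0,0,0,0,0,0],
  [0,0,0,0,0,0],
])

```text
t: 18.0
ee_pos: [0.5357, -0.0437, 0.0699]
tcp_rot: [-179.9, -0.1, 13.3]
wrist_force: [-7.6, 1.6, 27.8]
gripper_width: -0.0002
grip_force: 13.9
```

```bash
python3 - <<'E'
from h import *
c=snap('side','d6');P=cloud(c);s=snap('scene','s6')
print(robot.state()['ee_pos'],robot.state()['wrist_force'])
e=np.array([np.cos(np.radians(13.2)),np.sin(np.radians(13.2))]);f=np.array([-e[1],e[0]]);O=np.array([.5792,.0059])
for c in(c,s):
  P=cloud(c).reshape(-1,3);d=P[:,:2]-O;X=d@e;Y=d@f;Z=P[:,2];m=(abs(X)<.09)&(abs(Y)<.075)&(Z>.05)&(Z<.085)
  A=np.c_[X[m],Y[m],np.ones(m.sum())];w=np.linalg.lstsq(A,Z[m],rcond=None)[0]
  for _ in range(3): r=abs(A@w-Z[m])<.004;w=np.linalg.lstsq(A[r],Z[m][r],rcond=None)[0]
  print(w.round(4),r.sum())
  k=(abs(X)<.03)&(Y<-.02)&(Y>-.07)&(Z>.08)&(Z<.1)
  if k.sum():print('staple',k.sum(),X[k].mean(),Y[k].mean(),Z[k].max(),X[k].min(),X[k].max(),Y[k].min(),Y[k].max())
E
```

```text
[ 0.53568687 -0.04363418  0.06986883] [-8.68678762  1.22070541 27.05796408]
[0.     0.0021 0.0691] 1409
staple 6 -0.0009762149097923694 -0.04150135886820539 0.08492534228162585 -0.004678566399956736 0.002970742344773182 -0.045020455866119274 -0.038354771570577595
[ 0.0006 -0.0003  0.0696] 3195
staple 25 0.000809175151921382 -0.05019510744999602 0.08664459760529009 -0.0018351820281857683 0.003953595004609804 -0.06341733151602653 -0.03720802200999342
```

The lid is flat (slope ≈ 0.002, z ≈ 70 mm) and the staple is in the middle. Next I go outside the hasp.

Request:
send_rows([
  [0,0,0.03,0,0,0],
  [0,0,0.05,0,0,0],
  [0,0,0.05,0,0,0],
  [0.017,-0.026,0,0,0,0],
  [0.017,-0.026,0,0,0,0],
])

```text
t: 18.6
ee_pos: [0.5709, -0.0947, 0.1998]
tcp_rot: [-180.0, -0.2, 13.6]
wrist_force: [0.2, 0.7, -0.3]
gripper_width: -0.0004
grip_force: 0.0
```

Request:
send_rows([
  [0.017,-0.026,0,0,0,0],
  [0.017,-0.026,0,0,0,0],
  [0.0175,-0.0265,0,0,0,0],
  [0,0,0,0,0,0],
  [0,0,0,0,0,0],
])

```text
t: 19.1
ee_pos: [0.6204, -0.1749, 0.1971]
tcp_rot: [-180.0, 0.1, 13.3]
wrist_force: [-0.4, 1.0, 0.7]
gripper_width: -0.0001
grip_force: 0.0
```

Request:
send_rows([
  [0,0,-0.025,0,0,0],
  [0,0,-0.03,0,0,0],
  [0,0,-0.02,0,0,0],
  [0,0,0,0,0,0],
  [0,0,0,0,0,0],
])

```text
t: 19.6
ee_pos: [0.6208, -0.1733, 0.1232]
tcp_rot: [-180.0, 0.0, 13.4]
wrist_force: [0.1, -0.6, 0.5]
gripper_width: 0.0001
grip_force: 0.0
```

Request:
send_rows([
  [-0.0033,0.0141,0,0,0,0],
  [-0.0033,0.0141,0,0,0,0],
  [-0.003,0.0127,0.008,0,0,0],
  [-0.003,0.0127,0.008,0,0,0],
  [-0.0035,0.0151,0.0035,0,0,0],
])

```text
t: 20.1
ee_pos: [0.605, -0.1045, 0.1441]
tcp_rot: [180.0, -0.1, 13.4]
wrist_force: [0.1, -1.3, 0.3]
gripper_width: 0.0001
grip_force: 0.5
```

Request:
send_rows([
  [-0.0035,0.0151,0.0035,0,0,0],
  [-0.0022,0.0092,-0.0007,0,0,0],
  [-0.0022,0.0092,-0.0007,0,0,0],
  [-0.002,0.0086,-0.003,0,0,0],
  [-0.002,0.0086,-0.003,0,0,0],
])

```text
t: 20.6
ee_pos: [0.5928, -0.0543, 0.1382]
tcp_rot: [180.0, -0.0, 13.4]
wrist_force: [0.3, -1.1, 0.2]
gripper_width: 0.0001
grip_force: 0.4
```

Request:
send_rows([
  [-0.0018,0.0076,-0.0054,0,0,0],
  [-0.0018,0.0076,-0.0054,0,0,0],
  [-0.0022,0.0092,-0.0052,0,0,0],
  [-0.0022,0.0092,-0.0052,0,0,0],
  [0,0,0,0,0,0],
])

```text
t: 21.1
ee_pos: [0.5841, -0.0192, 0.116]
tcp_rot: [-179.9, 0.1, 13.5]
wrist_force: [0.7, 0.4, -0.8]
gripper_width: 0.0003
grip_force: 0.0
```

Request:
send_rows([
  [-0.0012,0.005,-0.009,0,0,0],
  [-0.0012,0.005,-0.009,0,0,0],
  [-0.0008,0.0035,-0.008,0,0,0],
  [-0.0008,0.0035,-0.006,0,0,0],
  [0,0,0,0,0,0],
])

```text
t: 21.6
ee_pos: [0.5802, -0.0035, 0.084]
tcp_rot: [-180.0, 0.1, 13.4]
wrist_force: [0.1, -0.6, 0.1]
gripper_width: -0.0
grip_force: 0.0
```

```bash
cat > hasp.py <<'E'
from h import *
import sys
print(robot.state()['ee_pos'],robot.state()['wrist_force'],robot.state()['t'])
e=np.array([np.cos(np.radians(13.2)),np.sin(np.radians(13.2))]);f=np.array([-e[1],e[0]]);O=np.array([.5792,.0059])
for n in('side','scene','wrist'):
  c=snap(n,n+sys.argv[1]);P=cloud(c).reshape(-1,3);d=P[:,:2]-O;X=d@e;Y=d@f;Z=P[:,2]
  for y in np.arange(-.11,.02,.01):
    k=(abs(X)>.008)&(abs(X)<.0155)&(abs(Y-y)<.005)&(Z>.06)&(Z<.16)
    if k.sum()>2: print(n,y.round(3),k.sum(),np.percentile(Z[k],[10,50,90]).round(4))
E
python3 hasp.py 7
```

```text
[ 0.58015108 -0.00353187  0.08399996] [ 0.07615981 -0.62959436  0.13714285] 21.6
side -0.09 10 [0.0702 0.0742 0.0772]
side -0.08 16 [0.0725 0.074  0.0766]
side -0.07 16 [0.0739 0.075  0.0773]
side -0.06 24 [0.0752 0.0775 0.1545]
side -0.05 38 [0.0767 0.1386 0.1566]
side -0.04 38 [0.0766 0.1355 0.1478]
side -0.03 32 [0.0718 0.0802 0.1408]
side -0.02 63 [0.0788 0.1108 0.1425]
side -0.01 67 [0.0808 0.1065 0.1373]
side -0.0 42 [0.0701 0.1226 0.1461]
side 0.01 20 [0.0682 0.1294 0.14  ]
scene -0.09 6 [0.0751 0.0756 0.0771]
scene -0.08 19 [0.0733 0.076  0.0781]
scene -0.07 17 [0.0743 0.0758 0.0772]
scene -0.06 32 [0.0754 0.0778 0.1574]
scene -0.05 46 [0.0762 0.0812 0.1571]
scene -0.04 50 [0.0773 0.1333 0.1491]
scene -0.03 27 [0.0706 0.0809 0.1418]
scene -0.02 56 [0.07   0.1287 0.1511]
scene -0.01 76 [0.081  0.1088 0.1405]
scene -0.0 69 [0.07   0.1168 0.151 ]
scene 0.01 33 [0.0677 0.0715 0.1458]
wrist -0.09 61 [0.075  0.076  0.0768]
wrist -0.08 583 [0.075  0.076  0.0772]
wrist -0.07 544 [0.0755 0.0762 0.0771]
wrist -0.06 887 [0.0766 0.0778 0.1588]
wrist -0.05 2107 [0.0781 0.1506 0.1587]
wrist -0.04 3069 [0.0793 0.1443 0.1541]
wrist -0.03 1297 [0.0797 0.1344 0.1431]
wrist -0.02 1297 [0.0809 0.1324 0.142 ]
wrist -0.01 2585 [0.0825 0.1215 0.1483]
wrist -0.0 1953 [0.0832 0.1317 0.1498]
wrist 0.01 850 [0.0696 0.1309 0.141 ]
```

Request:
send_rows([
  [0,0,-0.003,0,0,0],
  [0,0,-0.002,0,0,0],
  [0,0,-0.002,0,0,0],
  [0,0,0,0,0,0],
  [0,0,0,0,0,0],
])

```text
t: 22.25
ee_pos: [0.5808, -0.0043, 0.0781]
tcp_rot: [-180.0, 0.0, 13.4]
wrist_force: [0.5, -0.6, -0.0]
gripper_width: -0.0
grip_force: 0.0
```

Request:
send_rows([
  [0,0,-0.001,0,0,0],
  [0,0,-0.001,0,0,0],
  [0,0,0,0,0,0],
  [0,0,0,0,0,0],
  [0,0,0,0,0,0],
])

```text
t: 22.75
ee_pos: [0.581, -0.0042, 0.0762]
tcp_rot: [180.0, 0.0, 13.4]
wrist_force: [0.2, -0.2, 0.2]
gripper_width: 0.0
grip_force: 0.0
```

Request:
send_rows([
  [0,0,-0.001,0,0,0],
  [0,0,-0.001,0,0,0],
  [0,0,0,0,0,0],
  [0,0,0,0,0,0],
  [0,0,0,0,0,0],
])

```text
t: 23.25
ee_pos: [0.5811, -0.0042, 0.0749]
tcp_rot: [-180.0, -0.0, 13.4]
wrist_force: [-2.6, 0.5, 8.7]
gripper_width: -0.0001
grip_force: 4.1
```

```bash
python3 hasp.py 8 | grep -v side
```

```text
[ 0.58109963 -0.00421901  0.07491769] [-2.60882881  0.52437061  8.7093723 ] 23.25
scene -0.09 5 [0.0749 0.0763 0.0787]
scene -0.08 20 [0.0721 0.0737 0.0773]
scene -0.07 22 [0.0736 0.0753 0.1549]
scene -0.06 37 [0.0718 0.0772 0.1565]
scene -0.05 45 [0.0735 0.1365 0.1512]
scene -0.04 44 [0.074  0.1286 0.1401]
scene -0.03 30 [0.0722 0.0762 0.132 ]
scene -0.02 59 [0.0754 0.1228 0.1518]
scene -0.01 79 [0.076  0.1029 0.1428]
scene -0.0 59 [0.0728 0.1199 0.1426]
scene 0.01 37 [0.0688 0.1228 0.1551]
wrist -0.09 62 [0.0752 0.0761 0.0766]
wrist -0.08 688 [0.0744 0.0755 0.0771]
wrist -0.07 819 [0.0743 0.0751 0.1581]
wrist -0.06 2374 [0.0747 0.1523 0.1587]
wrist -0.05 3473 [0.075  0.1471 0.1561]
wrist -0.04 2960 [0.0748 0.1341 0.1442]
wrist -0.03 1562 [0.0743 0.1267 0.157 ]
wrist -0.02 1310 [0.0747 0.1226 0.1326]
wrist -0.01 3876 [0.0831 0.1277 0.1578]
wrist -0.0 2238 [0.0752 0.1251 0.1559]
wrist 0.01 1130 [0.0696 0.1256 0.1571]
```

Contact is firm and the strap is flat at 75 mm. I press 1 mm more, then lift away and look.

Request:
send_rows([
  [0,0,-0.001,0,0,0],
  [0,0,0,0,0,0],
  [0,0,0,0,0,0],
  [0,0,0,0,0,0],
  [0,0,0,0,0,0],
])

```text
t: 23.9
ee_pos: [0.5812, -0.0042, 0.0747]
tcp_rot: [-179.9, -0.1, 13.4]
wrist_force: [-5.4, 0.5, 16.1]
gripper_width: 0.0002
grip_force: 8.1
```

Request:
send_rows([
  [0,0,0.01,0,0,0],
  [0,0,0.03,0,0,0],
  [0,0,0.045,0,0,0],
  [0,0,0.045,0,0,0],
  [-0.02,0,0.04,0,0,0],
])

```text
t: 24.4
ee_pos: [0.5624, -0.0043, 0.2456]
tcp_rot: [179.9, -0.1, 13.4]
wrist_force: [0.6, 0.5, 0.2]
gripper_width: 0.0002
grip_force: 0.0
```

Request:
send_rows([
  [-0.04,0,0,0,0,0],
  [-0.04,0,0,0,0,0],
  [-0.02,0,0,0,0,0],
  [0,0,0,0,0,0],
  [0,0,0,0,0,0],
])

```text
t: 24.9
ee_pos: [0.4614, -0.0038, 0.2438]
tcp_rot: [-179.9, -0.1, 13.4]
wrist_force: [0.2, 0.7, -0.2]
gripper_width: -0.0003
grip_force: 0.0
```

```bash
python3 hasp.py 9; python3 - <<'E'
from h import *
for t in('s1','scene9'):
  P=cloud(load(t));print([P[v,u].round(4) for u,v in((387,320),(157,200),(376,215))])
w=load('scene9')['color'][170:300,180:340]
s=load('wrist9')['color']
cv2.imwrite('pics/end.png',np.hstack([cv2.resize(w,(430,350),interpolation=cv2.INTER_CUBIC),cv2.resize(s,(370,350))]))
E
```

```text
[ 0.46142602 -0.00376415  0.24380904] [ 0.17820518  0.72520651 -0.23295015] 24.9
side -0.09 13 [0.0637 0.074  0.0775]
side -0.08 16 [0.0726 0.0755 0.0771]
side -0.07 18 [0.0716 0.0731 0.0752]
side -0.06 15 [0.0735 0.0749 0.0773]
side -0.05 17 [0.0687 0.075  0.0774]
side -0.04 14 [0.0718 0.0747 0.0761]
side -0.03 17 [0.0706 0.0742 0.0768]
side -0.02 20 [0.0706 0.0736 0.0754]
side -0.01 12 [0.0718 0.0737 0.0761]
side -0.0 16 [0.0718 0.074  0.0754]
side 0.01 17 [0.0673 0.0695 0.0706]
scene -0.09 7 [0.0745 0.0763 0.0774]
scene -0.08 22 [0.0727 0.0746 0.0766]
scene -0.07 16 [0.0738 0.0747 0.0765]
scene -0.06 16 [0.0725 0.0746 0.076 ]
scene -0.05 15 [0.0735 0.0754 0.0761]
scene -0.04 19 [0.0725 0.0745 0.0754]
scene -0.03 18 [0.0735 0.075  0.076 ]
scene -0.02 23 [0.0732 0.0744 0.0762]
scene -0.01 18 [0.0718 0.0741 0.0761]
scene -0.0 26 [0.0706 0.0749 0.0757]
scene 0.01 19 [0.068  0.0694 0.0708]
wrist -0.09 27 [0.0747 0.0758 0.0768]
wrist -0.08 240 [0.0745 0.0758 0.0773]
wrist -0.07 229 [0.0741 0.075  0.076 ]
wrist -0.06 226 [0.074  0.0751 0.076 ]
wrist -0.05 231 [0.0741 0.0751 0.0761]
wrist -0.04 230 [0.0741 0.0751 0.0759]
wrist -0.03 237 [0.0741 0.0751 0.076 ]
wrist -0.02 230 [0.0742 0.0751 0.0759]
wrist -0.01 229 [0.0742 0.0752 0.0761]
wrist -0.0 237 [0.074  0.0751 0.0762]
wrist 0.01 220 [0.0692 0.0704 0.0746]
[array([0.6182, 0.3575, 0.0445]), array([ 0.5823, -0.3217,  0.0298]), array([0.4001, 0.2361, 0.105 ])]
[array([0.6208, 0.3577, 0.0485]), array([ 0.5831, -0.3206,  0.031 ]), array([0.4018, 0.2365, 0.1068])]
```

View pics/end.png

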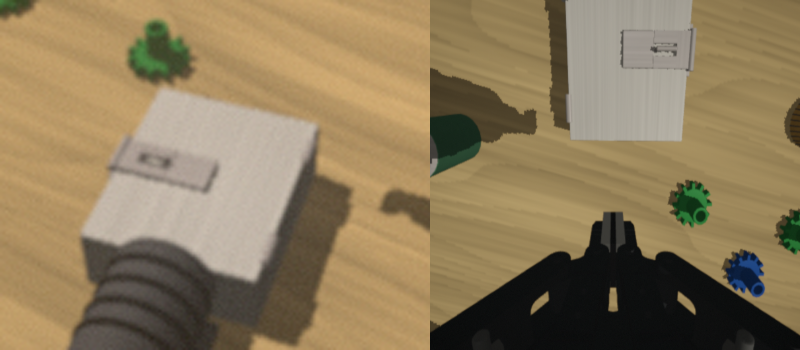

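The lid is shut. The hasp lies flat on it with the staple through its slot (left crop (155,158), right crop (662,48)), and the bystanders haven't moved. Handing in.

```bash
python3 -c "
from plant import robot
print(robot.sign_off())"
```

```text
the job is handed in; nothing more can be done
None
```

I handed the job in at about 25 s. Camera depth shows the gear fully seated in mesh before the lid closed and, at the end, the lid shut and the hasp flat with the staple through its slot; the pulley, brush and oil can have not moved, and sign-off gave no verdict.

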